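# Unlock the knife box and hold the key turned

### The arm

A 7-joint arm with a two-finger parallel gripper is mounted at the origin on the work surface. World frame = base frame: x ahead of the robot, y to its left, z up, the work surface at z = 0. Lengths are in m, angles in rad, forces in N, time in s.
With the tool pointing down it reaches from about 0.425 to 0.95 m from the base axis. Payload 16.7 kg.
Tool frame: the origin (TCP) lies midway between the tips of the shut fingers; the grasp point (between the pads) lies 19 mm behind it (arm.pinch_z is the distance from the TCP to the grasp point, in m); z points along the fingers, y is the line along which they close (so a half turn about z gives the same grasp; the last joint's range is limited). The gripper opens to 94 mm and grips with 3 to 60 N. Pads are 16 mm wide; open, the fingers measure 119 mm over their backs; the gripper's body (75 mm by 177 mm) begins 78 mm behind the grasp point.
Start: joints at [1.113, 0.426, 0.074, 1.606, -0.034, 1.111, -0.067], TCP at [0.205, -0.643, 0.205] pointing down, gripper open.
Joint ranges: [-2.85, 2.85], [-0.5, 2.14], [-1.23, 1.37], [0.21, 2.46], [-1.02, 4.16], [0.16, 2.05], [-2.73, 2.73]. Speed limits (rad/s): [1.89, 1.89, 2.39, 2.39, 3.01, 3.01, 3.01].

### API

Orientations are given as [roll, pitch, yaw] about the fixed x, y, z axes, in that order (R = Rz(yaw) Ry(pitch) Rx(roll)).
In Python, from station import monitor, capture, arm gives the robot as it stands. The module is installed in compiled form; this text tells all that it offers.
- The arm moves only by the shell command python3 -m inch 'ROWS' [FORCE]. ROWS is a JSON object of lists of equal length, an entry for each row: "dp": the shift along the tool's x, y, z in cm, a list of three; "rot": the turn, a rotation vector about the tool's x, y, z in degrees, a list of three; "fingers": the closure, from 0 (fully open) to 1 (shut). A call has 1 to 20 rows; each row is the pose to reach, as a shift and turn from the pose commanded when the call began, along the tool's axes at that moment; what a row does not reach only later rows make up. A row lasts 1/8 s, in which the tool goes at most 62.5 mm and 10.7 degrees, less where a joint would pass 70% of its speed; a pose out of reach is approached as far as the arm can. A call with a gripper value outside its range is refused whole. The fingers move at their own pace and stop on an object; FORCE is the grip in N (left out, the last holds). Time passes only in rows, so rows that repeat a pose let the fingers close. It gives the time, the measured TCP pose, the force, the opening and the grip force at its end, in the units of the state.
- monitor.sense(): the state, without advancing time (a new reading comes with each control period).
- capture(name): name is "scene" or "top" or "wrist"; returns a dict with "pixels" (400x640x3 uint8, red, green, blue), "fx", "fy", "cx", "cy" (pixels), "T" (4x4, takes a point from camera to world coordinates); the wrist camera has in their place "T_tool_cam" (4x4, takes a point from camera to tool coordinates, whose origin is the TCP and whose axes are the flange's). Camera axes: x right, y up, looking along -z (the intrinsics and any distortion apply to the point x, -y, -z); pixel columns grow to the right and rows downward; lengths in m; the calibration is good to about 2 mm. A picture is of the moment at which its call begins: read the wrist's pose just before it. There is no depth.
- arm.job_done(): hands the job in; it is judged then, once.
The state is a dict: "clock": time; "joint_positions": joint angles; "joint_velocities": joint speeds; "joint_torque": joint torques, N m; "ee_pos": TCP position; "ee_rot": TCP orientation; "contact_force": force on the tool from outside, world axes, zero at the start; "torque": the same for the moment, N m; "opening": finger opening in m; "finger_force": force on a finger pad.
Only numpy, scipy, OpenCV 4.12 (cv2) and the standard library are available. Lean on these libraries where they do the work, as an engineer would, in place of code of your own. Each camera call takes 0.05 s, during which the arm holds its last target. There are 200 camera calls.

### The job

Unlock the kitchen's knife box for a colleague: draw the key with the rectangular head out of its white block, push it fully home in the lock in the lid, working it past the sticky pins with small wiggles rather than forcing it, and then turn it a quarter turn clockwise. The lock springs back, so finish while still gripping the key, fully in and held fully turned. Leave the round-headed key in its block and the spice jar standing on the lid undisturbed.

Things in the scene. Friction and masses are not known exactly. Their poses are not given: they have to be found in the camera images.
- key_bow (a point): Key to use, standing upright in one of two blocks: centre of its head, a black slab 34 mm wide (x), 10 mm thick (y: grip across this), 36 mm tall (z), steel band on both faces. x along the width of head and blade, z up. Below the head: neck 14 x 8 mm, 7 mm long; collar 30 x 14 mm, 4 mm thick, its underside 29 mm below this point, resting on the block; then the blade.
- key_tip (a point): Lower end of that key's steel blade, on its axis, 59 mm below the centre of the head. The blade is 14 mm wide (x), 5 mm thick (y) and 30 mm long below the collar, its last 4 mm narrowed to 11 mm (x). It fits the lock either way round (half a turn about z makes no difference).
- key: The same key, about 45 g; origin on its axis at the underside of the collar, z up towards the head, x along the width.
- round_bow (a point): The other key, to be left alone: centre of its head, a black plastic disc of 42 mm diameter and 10 mm thickness (axis along y). It stands in the other block.
- stand_a: White plastic block that holds the rectangular-headed key: 46 (x) x 60 (y) x 42 mm tall, fixed; origin at the centre of its underside. Slot 17 (x) x 9 mm (y), 34 mm deep, in the middle of its top; the key stands loosely in it, about in line with the block.
- stand_b: Identical white block that holds the round-headed key, fixed.
- knife_box: Painted sheet-metal knife box, grey with a white lid, 206 (x) x 366 (y) x 88 mm tall, fixed; origin at the centre of its underside. The lock sits in its lid, 35 mm towards -x and 75 mm towards +y of the centre; a spice jar stands near the lid's other end. Forcing the key with more than 60 N would spoil it.
- lock_face (a point): Centre of the lock's face: a brass barrel 38 mm across, face up, 93 mm above the bench, 5 mm above the lid. z up; x along the keyway, turning with the barrel. Keyway: vertical slot 16 (x) x 7 mm (y), 33 mm deep, with a 45 degree lead-in all round, 3 mm wide. With the key home its collar lies on this face, its tip 30 mm below.
- pins (a point): Point on the lock's axis 16.5 mm below the face, between its two hidden sticky pins: noses that reach across half the slot from its long sides, 12 and 21 mm below the face, 4 mm off the middle along x, and stay where pushed (3 N moves one sideways). Pushed straight down the key jams; wiggles of about 4 degrees about z and 1 mm along y while pressing with some 10 N work it past.
- lock (a joint): Angle of the barrel: 0 at rest, growing clockwise seen from above, stop at 1.6 rad. A spring turns it back to 0: it takes about 0.03 N m to start and 0.13 N m at the stop. The key has up to 0.2 rad of play in the keyway, so the barrel lags a key turned by 1.57 rad at about 1.37.
- jar_mid (a point): Centre of a clear spice jar with a steel cap, 52 mm in diameter and 85 mm tall, standing on the knife box's lid about 190 mm from the lock; to be left alone.
There are look-alikes about, which are no part of the job. Leave any red or yellow look-alike of the key alone.

How it is judged:
On the way, in this order (a step that is already met when the one before it is completed fails the run):
1. the key is drawn out of its block, in the fingers (height (world z) of key_tip above 0.046 m and contact force between the fingers and key above 0.5 N), for 0.1 s.
2. the key is fully home in the lock, not yet turned (z of key_tip in the frame of lock_face below -0.0265 m and y of key_tip in the frame of lock_face between -0.004 and 0.004 m and x of key_tip in the frame of lock_face between -0.004 and 0.004 m and angle between key_bow's own z axis and vertical below 0.15 rad and value of joint lock below 0.35 rad), for 0.1 s.
3. the key, still home, is turned a quarter clockwise (z of key_tip in the frame of lock_face below -0.0265 m and y of key_tip in the frame of lock_face between -0.004 and 0.004 m and x of key_tip in the frame of lock_face between -0.004 and 0.004 m and angle between key_bow's own z axis and vertical below 0.15 rad and value of joint lock above 1.2 rad), for 0.2 s.
At the end, for the whole second after the job is handed in: The barrel stands at more than 1.2 rad (of 1.6) and still, the key's tip is at least 26.5 mm below the lock's face (30 is fully home) and within 4 mm of its axis, the key is within 0.15 rad of upright, and the fingers grip it with more than 1 N, all through the last second (all of step 3 and velocity of joint lock between -0.1 and 0.1 rad/s and contact force between the fingers and key above 1 N); the arm keeps its last pose, push and grip.
It fails at once if the round-headed key is disturbed (moved more than 20 mm) (distance of round_bow from where it was at the start of the episode above 0.02 m).
It fails at once if the spice jar on the lid is disturbed (moved more than 25 mm) (distance of jar_mid from where it was at the start of the episode above 0.025 m).
It fails at once if the key is forced in the lock or against the box (more than 60 N) (contact force between key and knife_box above 60 N).
It also fails if it takes over 54 s, if anything falls off the work surface, if the arm or the gripper's body presses on something with over 40 N, if the wrist force passes 120 N, or if a joint passes its speed limit or range.

## Working session

There is one attempt and no reset: what is moved stays moved. The work goes in short steps, Python scripts to look and compute and a shell command to move; the robot and the scene stay as the last step left them, time stands still between calls to the robot, and variables do not carry over. Pictures are saved under pics/ and viewed, at most 10 in all, crops included, and the job is handed in when it is done.

```bash
mkdir -p pics
python3 - <<'E'
from station import monitor, capture, arm
import cv2,numpy as np,pickle
s=monitor.sense();print({k:np.round(v,4).tolist() for k,v in s.items()},arm.pinch_z)
d={}
for n in("scene","top"):
    c=capture(n);d[n]=c;cv2.imwrite(f"pics/{n}0.png",c["pixels"][...,::-1]);print(n,{k:np.round(v,4).tolist() for k,v in c.items() if k!="pixels"})
pickle.dump(d,open("d0.pkl","wb"))
E
```

```text
{'clock': 0.0, 'joint_positions': [1.1125, 0.4267, 0.0739, 1.6066, -0.0341, 1.1108, -0.0671], 'joint_velocities': [-0.0005, -0.0001, 0.0003, 0.0018, -0.0001, -0.0017, -0.001], 'joint_torque': [-0.0015, -93.5823, 3.6656, -45.4173, -0.0489, 0.0205, 0.0001], 'ee_pos': [0.205, -0.6427, 0.2048], 'ee_rot': [-3.1403, 0.0001, 0.3087], 'contact_force': [-0.0609, 0.4682, 0.02], 'torque': [-0.0536, -0.0071, -0.0006], 'finger_force': 0.0, 'opening': 0.0941} 0.0188
scene {'fx': 470.0532, 'fy': 470.0532, 'cx': 316.0115, 'cy': 199.0453, 'T': [[-0.5525, -0.4995, 0.6673, 1.2436], [0.8332, -0.3085, 0.4589, 0.5194], [-0.0233, 0.8095, 0.5866, 0.7482], [0.0, 0.0, 0.0, 1.0]]}
top {'fx': 475.0762, 'fy': 475.0762, 'cx': 311.5106, 'cy': 203.7216, 'T': [[0.0237, 0.9886, -0.1488, 0.3122], [-0.9997, 0.0238, -0.0015, 0.0053], [0.0021, 0.1488, 0.9889, 1.395], [0.0, 0.0, 0.0, 1.0]]}
```

View pics/scene0.png

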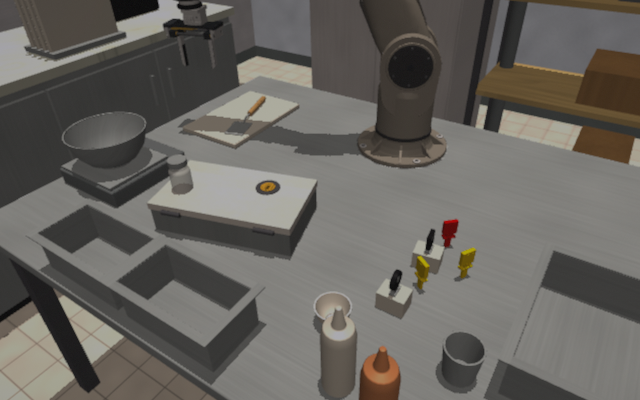

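View pics/top0.png

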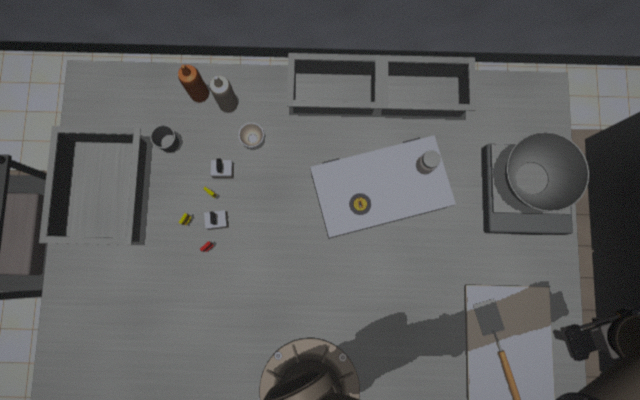

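The scene picture shows two white blocks, at scene (428,255) / top (216,219) and scene (395,295) / top (221,168). There are red and yellow look-alikes at scene (450,232), (422,272) and (467,262). The lock is at scene (267,187) / top (360,204), and the jar at top (429,161). I'll check which head is rectangular in an enlarged crop.

```bash
cat > h.py <<'E'
import numpy as np
def ray(c,u,v,T=None):
    T=c["T"] if T is None else T
    d=T[:3,:3]@np.array([(u-c["cx"])/c["fx"],-(v-c["cy"])/c["fy"],-1]);return T[:3,3],d
def plane(c,u,v,z,T=None):
    o,d=ray(c,u,v,T);return o+d*(z-o[2])/d[2]
def tri(rs):
    A=np.zeros((3,3));b=np.zeros(3)
    for o,d in rs:
        d=d/np.linalg.norm(d);P=np.eye(3)-np.outer(d,d);A+=P;b+=P@o
    p=np.linalg.solve(A,b);return p,[np.linalg.norm(np.cross(p-o,d/np.linalg.norm(d))) for o,d in rs]
E
python3 - <<'E'
import pickle,cv2,numpy as np
from h import *
d=pickle.load(open("d0.pkl","rb"))
a=d["scene"]["pixels"][215:325,370:480,::-1];b=d["top"]["pixels"][150:260,170:280,::-1]
o=np.hstack([cv2.resize(x,(400,400),interpolation=cv2.INTER_CUBIC) for x in(a,b)])
cv2.imwrite("pics/crop.png",cv2.convertScaleAbs(o,alpha=1.6))
for n,s,t in(("near",(430,240),(214,217)),("far",(397,280),(220,164)),("lock",(267,187),(360,204)),("jar",(179,160),(429,157))):
    print(n,tri([ray(d["scene"],*s),ray(d["top"],*t)]))
E
```

```text
near (array([0.46695645, 0.28204261, 0.06814989]), [np.float64(0.0016828459857769307), np.float64(0.0016828459857770226)])
far (array([0.6183164 , 0.27375401, 0.071769  ]), [np.float64(0.0031461239162462904), np.float64(0.0031461239162462527)])
lock (array([ 0.51242415, -0.12893821,  0.08698392]), [np.float64(0.0014550552756834331), np.float64(0.0014550552756834047)])
jar (array([ 0.62794211, -0.29963082,  0.1719203 ]), [np.float64(0.001041140022998448), np.float64(0.0010411400229986217)])
```

View pics/crop.png

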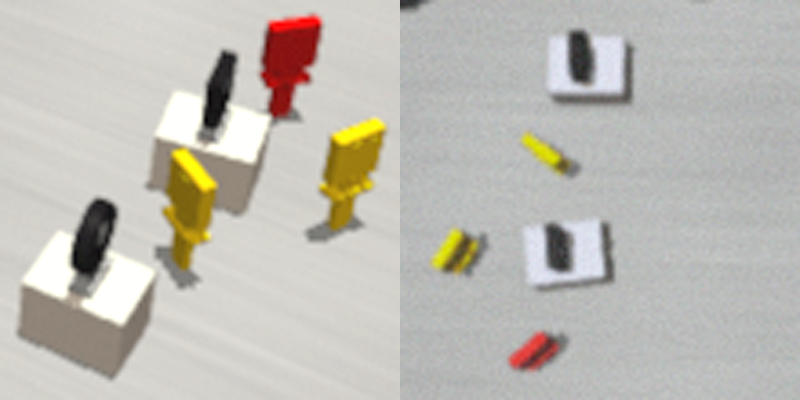

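The crop confirms it. The near block, at scene (428,240) / top (214,217), carries the black rectangular head. The far one, at scene (397,280), carries the round disc. I'll move over the lock first with the wrist camera, turning to a yaw that leaves room for the quarter turn.

```bash
python3 -m inch '{"dp":[[3,-1.5,-2],[6,-3,-4],[10,-4.5,-6],[13,-6,-8],[16,-7.5,-9],[20,-9,-9],[23,-10.5,-9],[26,-12,-9],[29,-13.5,-9],[32.5,-15,-9],[34,-18,-9],[35,-20,-9],[36,-23,-9],[38,-25,-9],[39,-28,-9],[40,-30,-9],[41,-33,-9],[43,-36,-9],[44.5,-39,-9],[44.5,-39.5,-9]],"rot":[[0,0,-9],[0,0,-18],[0,0,-27],[0,0,-36],[0,0,-45],[0,0,-54],[0,0,-63],[0,0,-72],[0,0,-81],[0,0,-90],[0,0,-99],[0,0,-108],[0,0,-117],[0,0,-126],[0,0,-135],[0,0,-144],[0,0,-153],[0,0,-162],[0,0,-170],[0,0,-175]],"fingers":[0,0,0,0,0,0,0,0,0,0,0,0,0,0,0,0,0,0,0,0]}'
cat > look.py <<'E'
import sys,pickle,cv2,numpy as np
from station import monitor,capture
from scipy.spatial.transform import Rotation as R
n=sys.argv[1];s=monitor.sense();c=capture("wrist")
Tt=np.eye(4);Tt[:3,:3]=R.from_euler("xyz",s["ee_rot"]).as_matrix();Tt[:3,3]=s["ee_pos"]
c["T"]=Tt@c["T_tool_cam"];c["s"]=s
print(np.round(s["clock"],2),np.round(s["ee_pos"],4),np.round(s["ee_rot"],4),np.round(s["joint_positions"],2),np.round(s["contact_force"],1),np.round(s["finger_force"],1),np.round(s["opening"],4));print(np.round(c["T_tool_cam"],3).tolist(),np.round(c["T"][:3,3],3),c["fx"],c["cx"],c["cy"])
cv2.imwrite(f"pics/{n}.png",c["pixels"][...,::-1]);pickle.dump(c,open(n+".pkl","wb"))
E
python3 look.py w1
```

```text
clock: 2.6
ee_pos: [0.5093, -0.129, 0.2954]
ee_rot: [3.141, 0.0, -2.913]
contact_force: [-0.0, -0.5, -0.1]
opening: 0.0938
finger_force: 0.0
2.6 [ 0.5093 -0.129   0.2954] [ 3.1411e+00  1.0000e-04 -2.9131e+00] [ 0.74  0.16 -0.68  1.79  0.11  1.23  1.83] [-0.  -0.5 -0.1] 0.0 0.0938
[[-0.0, 0.971, 0.239, 0.069], [1.0, 0.0, 0.0, 0.001], [0.0, 0.239, -0.971, -0.178], [0.0, 0.0, 0.0, 1.0]] [ 0.442 -0.144  0.473] 317.82002045164353 324.76186049233416 198.3568053835432
```

View pics/w1.png

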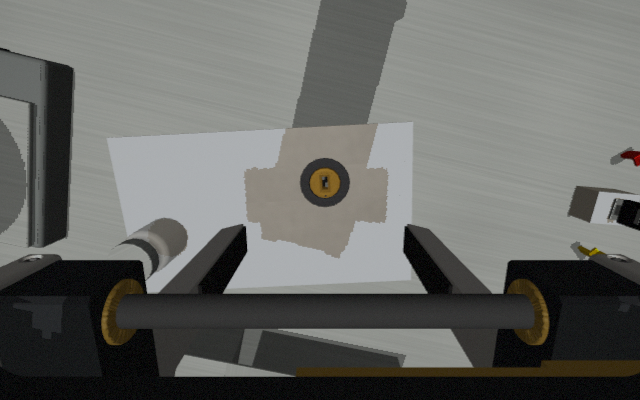

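The wrist view shows the brass barrel at (325,182) with its slot close to vertical in the picture. The jar is at (165,245) and stand_a at (605,208). I'll take two closer views for height, centre and keyway direction.

```bash
python3 -m inch '{"dp":[[0,1,5],[0,2,10],[0,2,12],[0,2,12],[0,2,12]],"rot":[[0,0,0],[0,0,0],[0,0,0],[0,0,0],[0,0,0]],"fingers":[0,0,0,0,0]}' >/dev/null; python3 look.py w2
python3 -m inch '{"dp":[[0,-2,0],[0,-4,0],[0,-4,0],[0,-4,0]],"rot":[[0,0,0],[0,0,0],[0,0,0],[0,0,0]],"fingers":[0,0,0,0]}' >/dev/null; python3 look.py w3
cat > lock.py <<'E'
import pickle,cv2,numpy as np
from h import *
rs=[];cs=[]
for n in("w1","w2","w3"):
    c=pickle.load(open(n+".pkl","rb"));p=c["pixels"];hsv=cv2.cvtColor(p,cv2.COLOR_RGB2HSV)
    m=((hsv[...,1]>110)&(hsv[...,2]>90)&(hsv[...,0]>10)&(hsv[...,0]<32)).astype(np.uint8)
    m[255:]=0
    cn=max(cv2.findContours(m,cv2.RETR_EXTERNAL,cv2.CHAIN_APPROX_NONE)[0],key=cv2.contourArea)
    e=cv2.fitEllipse(cv2.convexHull(cn));disc=np.zeros_like(m);cv2.ellipse(disc,(e[0],(e[1][0]*.85,e[1][1]*.85),e[2]),1,-1)
    g=p.max(2);sl=((disc>0)&(g<0.45*np.median(g[m>0]))).astype(np.uint8)
    sc=[x for x in cv2.findContours(sl,cv2.RETR_EXTERNAL,cv2.CHAIN_APPROX_NONE)[0]]
    ys,xs=np.nonzero(sl);print(n,"ell",np.round(e[0],1),np.round(e[1],1),"slot",xs.mean(),ys.mean(),len(xs))
    rs.append(ray(c,*e[0]));cs.append((c,e,xs,ys))
print("lock",tri(rs))
for c,e,xs,ys in cs:
    P=np.array([plane(c,x,y,.093)[:2] for x,y in zip(xs,ys)]);w,v=np.linalg.eigh(np.cov(P.T));a=v[:,1]
    print(plane(c,*e[0],.093),P.mean(0),"yaw",np.arctan2(a[1],a[0])%np.pi,np.sqrt(12*w))
o=[]
for c,e,_,_ in cs[1:]:
    u,v=map(int,e[0]);o.append(cv2.resize(c["pixels"][v-40:v+40,u-40:u+40,::-1],(400,400),interpolation=cv2.INTER_CUBIC))
cv2.imwrite("pics/lock.png",np.hstack(o))
E
python3 lock.py
```

```text
3.28 [ 0.5052 -0.1123  0.1764] [-3.1413e+00  9.0000e-04 -2.9212e+00] [ 0.68  0.26 -0.68  1.95  0.2   0.99  1.7 ] [0.9 0.2 0.1] 0.0 0.0943
[[-0.0, 0.971, 0.239, 0.069], [1.0, 0.0, 0.0, 0.001], [0.0, 0.239, -0.971, -0.178], [0.0, 0.0, 0.0, 1.0]] [ 0.437 -0.127  0.354] 317.82002045164353 324.76186049233416 198.3568053835432
3.82 [ 0.5134 -0.1512  0.1754] [ 3.1412e+00 -1.0000e-04 -2.9207e+00] [ 0.72  0.29 -0.65  1.92  0.21  1.    1.76] [ 0.7 -0.  -0.3] 0.0 0.0939
[[-0.0, 0.971, 0.239, 0.069], [1.0, 0.0, 0.0, 0.001], [0.0, 0.239, -0.971, -0.178], [0.0, 0.0, 0.0, 1.0]] [ 0.446 -0.166  0.353] 317.82002045164353 324.76186049233416 198.3568053835432
w1 ell [324.3 182.6] [29.4 29.6] slot 324.03333333333336 181.3 30
w2 ell [304.6 208.9] [41.1 42.4] slot 304.6727272727273 206.38181818181818 55
w3 ell [350.5 209.8] [41.  42.7] slot 349.6607142857143 206.42857142857142 56
lock (array([ 0.51429863, -0.1276203 ,  0.08909851]), [np.float64(0.00012874660656681439), np.float64(1.9782273993659624e-05), np.float64(0.0001176357280063103)])
[ 0.51367133 -0.12785622  0.093     ] [ 0.51224957 -0.12855511] yaw 3.0642699115767886 [0.00454772 0.01110591]
[ 0.51314765 -0.12761392  0.093     ] [ 0.51093688 -0.12797116] yaw 2.9749001850504606 [0.0044809  0.00987629]
[ 0.51319616 -0.12811019  0.093     ] [ 0.51045523 -0.12954144] yaw 3.0005297629017393 [0.0045154  0.01016382]
```

View pics/lock.png

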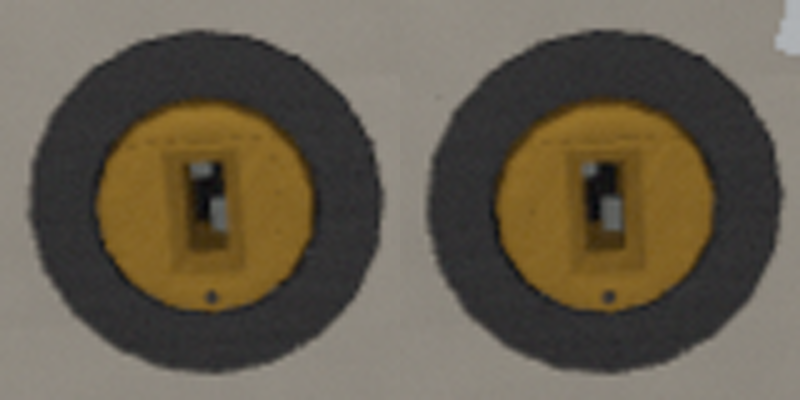

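The lock is at about (0.513, -0.128), with the keyway tilted about 3° from tool x in the picture and the index dot at crop (211,296). Next I move over stand_a and measure the key from two positions.

```bash
python3 -m inch '{"dp":[[-0.5,5,-3],[-1,10,-4],[-2,15,-4],[-2.5,20,-4],[-3,25,-4],[-4,30,-4],[-4,35,-4],[-5,40,-4],[-5,43,-4],[-5,44,-4],[-5,44,-4],[-5,44,-4]],"rot":[[0,0,0],[0,0,2],[0,0,4],[0,0,6],[0,0,8],[0,0,10],[0,0,12],[0,0,12],[0,0,12],[0,0,12],[0,0,12],[0,0,12]],"fingers":[0,0,0,0,0,0,0,0,0,0,0,0]}' >/dev/null; python3 look.py k1
python3 -m inch '{"dp":[[0,-2,0],[0,-4,0],[0,-4,0],[0,-4,0]],"rot":[[0,0,0],[0,0,0],[0,0,0],[0,0,0]],"fingers":[0,0,0,0]}' >/dev/null; python3 look.py k2
python3 - <<'E'
import pickle,cv2,numpy as np
from h import *
c2,c3=[pickle.load(open(f"w{i}.pkl","rb")) for i in(2,3)]
def yaw(c,a,b,z=.092):
    d=plane(c,*a,z)-plane(c,*b,z);return np.arctan2(d[1],d[0])%np.pi
print("dot",yaw(c2,(306.2,227.2),(304.6,208.9)),yaw(c3,(351.6,228.2),(350.5,209.8)))
print("edges",yaw(c2,(297,198),(298.4,222)),yaw(c2,(309.6,198),(312.6,222)))
d=pickle.load(open("d0.pkl","rb"))["top"]
print("box",(yaw(d,(435,137),(312,165),.088)-np.pi/2))
a,b=[pickle.load(open(f"k{i}.pkl","rb"))["pixels"][80:380,120:520,::-1] for i in(1,2)]
cv2.imwrite("pics/k12.png",np.hstack([a,b]))
E
```

```text
5.38 [0.466  0.2879 0.2155] [-3.1409e+00  2.0000e-04 -3.1310e+00] [ 0.04  0.32 -0.86  1.84  0.27  1.1   0.67] [ 0.5 -0.4 -1. ] 0.0 0.0941
[[-0.0, 0.971, 0.239, 0.069], [1.0, 0.0, 0.0, 0.001], [0.0, 0.239, -0.971, -0.178], [0.0, 0.0, 0.0, 1.0]] [0.397 0.288 0.393] 317.82002045164353 324.76186049233416 198.3568053835432
5.92 [0.4663 0.2492 0.2157] [ 3.1414e+00  4.0000e-04 -3.1304e+00] [ 0.12  0.28 -0.86  1.88  0.24  1.09  0.75] [ 0.  -0.   0.6] 0.0 0.0941
[[-0.0, 0.971, 0.239, 0.069], [1.0, 0.0, 0.0, 0.001], [0.0, 0.239, -0.971, -0.178], [0.0, 0.0, 0.0, 1.0]] [0.397 0.249 0.394] 317.82002045164353 324.76186049233416 198.3568053835432
dot 0.28887138626355485 0.297188887716367
edges 0.25569492809063155 0.3295133708155502
box 0.2531767141177008
```

View pics/k12.png

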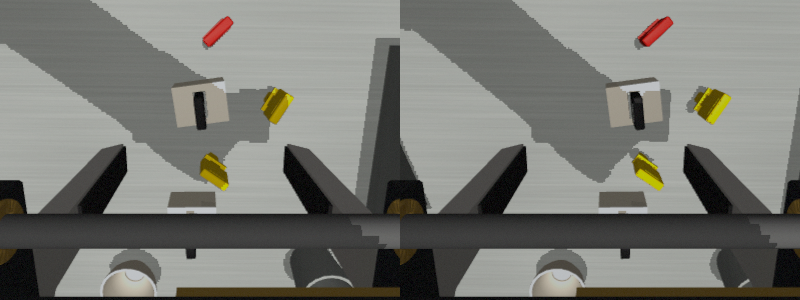

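View k1 (crop offset 120,80) shows the key head at full-frame (320,190) in its block. A yellow look-alike about 75 mm to the +y side is at (397,185), so I'll approach with the fingers only partly open. The other yellow one is about 60 mm to +x, at (333,250). The second block is at (311,280). Measuring the head now.

Run:
```python
import pickle,cv2,numpy as np
from h import *
R=[];B=[]
for n,u0,top in(("k1",320,190),("k2",358,190)):
    c=pickle.load(open(n+".pkl","rb"));p=c["pixels"];g=p.max(2)
    m=np.zeros_like(g);w=slice(top-35,top+35),slice(u0-30,u0+30);m[w]=(g[w]<60)
    n_,l,st,ce=cv2.connectedComponentsWithStats(m);k=1+np.argmax(st[1:,4]);m=(l==k)
    ys,xs=np.nonzero(m);y0,y1=ys.min(),ys.max()
    print(n,"bbox",xs.min(),xs.max(),y0,y1,len(xs),cv2.minAreaRect(np.c_[xs,ys].astype(np.float32)))
    for y in range(y0,y1+1,4): print((y,xs[ys==y].min(),xs[ys==y].max()),end=" ")
    print()
    # top-face far end midpoint
    f=ys>=y1-6;R.append(ray(c,xs[f].mean()+.0,ys[f].mean()))
    s=(ys>y1-26);ax=np.polyfit(ys[s],xs[s],1)
    P=plane(c,np.polyval(ax,y1),y1,.089);Q=plane(c,np.polyval(ax,y1-26),y1-26,.089);d=P-Q
    print("far end",P,"yaw",np.arctan2(d[1],d[0]))
    hs=cv2.cvtColor(p,cv2.COLOR_RGB2HSV);wm=np.zeros_like(g);w=slice(top-45,top+45),slice(u0-45,u0+45)
    q=p.astype(int);wm[w]=((q[w][...,0]>q[w][...,2]+8)&(g[w]>120)|(g[w]>200))&(hs[w][...,1]<90)
    cn=max(cv2.findContours(wm,cv2.RETR_EXTERNAL,cv2.CHAIN_APPROX_NONE)[0],key=cv2.contourArea)
    r=cv2.minAreaRect(cn);bp=np.array([plane(c,*x,.042) for x in cv2.boxPoints(r)]);print("block",np.round(r[0],1),np.round(r[1],1),r[2],np.round(bp[:,:2],4).tolist(),np.round(bp.mean(0),4));B.append(ray(c,*r[0]))
print("end tri",tri(R));print("blk tri",tri(B))
```

```text
k1 bbox 314 325 172 209 359 ((319.5000305175781, 190.5), (37.4818000793457, 9.958931922912598), 84.80557250976562)
(172, np.int64(316), np.int64(322)) (176, np.int64(314), np.int64(323)) (180, np.int64(314), np.int64(323)) (184, np.int64(314), np.int64(323)) (188, np.int64(315), np.int64(324)) (192, np.int64(315), np.int64(324)) (196, np.int64(316), np.int64(325)) (200, np.int64(316), np.int64(325)) (204, np.int64(317), np.int64(325)) (208, np.int64(317), np.int64(325)) 
far end [0.48248734 0.28510118 0.089     ] yaw 0.10629940553806849
block [319.9 184. ] [40.3 54.3] 82.64761352539062 [[0.4482, 0.2499], [0.4399, 0.3096], [0.4854, 0.3166], [0.4943, 0.2551]] [0.4669 0.2828 0.042 ]
k2 bbox 350 364 172 209 397 ((357.0662841796875, 190.44606018066406), (37.87623596191406, 11.234877586364746), 84.5596694946289)
(172, np.int64(351), np.int64(357)) (176, np.int64(351), np.int64(360)) (180, np.int64(351), np.int64(361)) (184, np.int64(351), np.int64(362)) (188, np.int64(352), np.int64(362)) (192, np.int64(352), np.int64(362)) (196, np.int64(352), np.int64(363)) (200, np.int64(354), np.int64(363)) (204, np.int64(354), np.int64(364)) (208, np.int64(355), np.int64(363)) 
far end [0.48244733 0.28433015 0.089     ] yaw 0.14783992724218678
block [338.4 186.2] [40.  22.2] 81.8698959350586 [[0.4486, 0.2493], [0.4448, 0.2737], [0.4903, 0.2814], [0.4943, 0.2563]] [0.4695 0.2652 0.042 ]
end tri (array([0.48075058, 0.28457667, 0.08326249]), [np.float64(5.2147534514899594e-05), np.float64(5.214753451488922e-05)])
blk tri (array([ 0.5256857,  0.2785301, -0.2439944]), [np.float64(0.002188220883862277), np.float64(0.002188220883862478)])
```

```bash
python3 -m inch '{"dp":[[0,1.7,0],[0,3.3,2],[0,3.35,6],[0,3.35,10],[0,3.35,13],[0,3.35,15],[0,3.35,16],[0,3.35,16],[0,3.35,16],[0,3.35,16],[0,3.35,16],[0,3.35,16],[0,3.35,16],[0,3.35,16]],"rot":[[0,0,-4],[0,0,-7],[0,0,-7],[0,0,-7],[0,0,-7],[0,0,-7],[0,0,-7],[0,0,-7],[0,0,-7],[0,0,-7],[0,0,-7],[0,0,-7],[0,0,-7],[0,0,-7]],"fingers":[0.45,0.45,0.45,0.45,0.45,0.45,0.45,0.45,1,1,1,1,1,1]}' 50; python3 look.py g1
```

```text
clock: 7.72
ee_pos: [0.4657, 0.2827, 0.0556]
ee_rot: [-3.142, 0.0, -3.007]
contact_force: [-0.6, -0.5, 4.0]
opening: 0.0095
finger_force: 50.0
7.72 [0.4657 0.2827 0.0556] [-3.1416e+00  1.0000e-04 -3.0074e+00] [-0.05  0.51 -0.77  1.99  0.48  0.83  0.62] [-0.6 -0.5  4. ] 50.0 0.0095
[[-0.0, 0.971, 0.239, 0.069], [1.0, 0.0, 0.0, 0.001], [0.0, 0.239, -0.971, -0.178], [0.0, 0.0, 0.0, 1.0]] [0.397 0.274 0.233] 317.82002045164353 324.76186049233416 198.3568053835432
```

Run:
```python
import cv2
a=cv2.imread("pics/g1.png");cv2.imwrite("pics/g1c.png",cv2.resize(a[100:280,220:420],(800,600)[:1]+(720,) and (660,594)))
```

```text
(no output)
```

View pics/g1c.png

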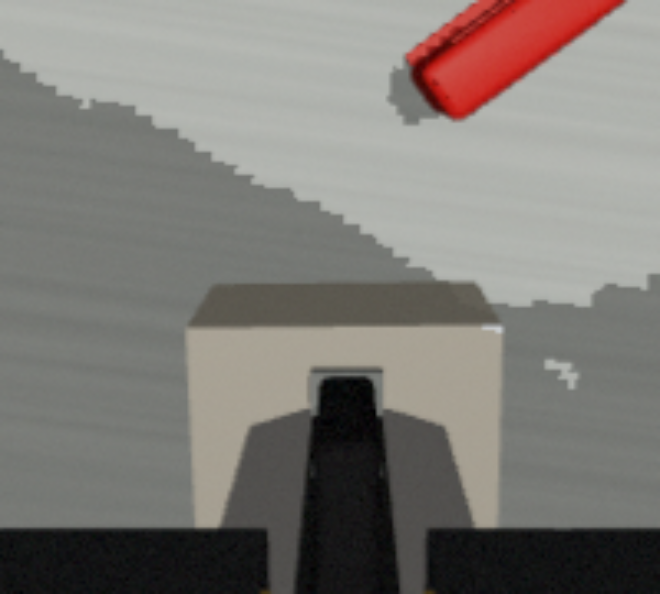

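The head is gripped squarely (opening 9.5 mm). The collar's near edge is at full-frame (324.5,212). Lifting, then measuring how the key sits in the hand.

```bash
python3 -m inch '{"dp":[[0,0,-1.5],[0,0,-3],[0,0,-5],[0,0,-8],[0,0,-11],[0,0,-13],[0,0,-13],[0,0,-13]],"rot":[[0,0,0],[0,0,0],[0,0,0],[0,0,0],[0,0,0],[0,0,0],[0,0,0],[0,0,0]],"fingers":[1,1,1,1,1,1,1,1]}'; python3 look.py g2
python3 - <<'E'
import pickle,cv2,numpy as np
from h import *
c=pickle.load(open("g1.pkl","rb"));P=plane(c,324.5,212.1,.046);s=c["s"];y=s["ee_rot"][2]
d=(P-s["ee_pos"])[:2];print("collar -x edge in tool: x",d@[np.cos(y),np.sin(y)],"y",d@[np.sin(y),-np.cos(y)])
a=cv2.imread("pics/g2.png");cv2.imwrite("pics/g2c.png",cv2.resize(a[150:270,250:400],(750,600),interpolation=cv2.INTER_CUBIC))
E
```

```text
clock: 8.78
ee_pos: [0.4654, 0.2823, 0.1849]
ee_rot: [-3.141, -0.001, -3.008]
contact_force: [0.7, 0.4, -1.2]
opening: 0.0096
finger_force: 50.0
8.78 [0.4654 0.2823 0.1849] [-3.1411e+00 -6.0000e-04 -3.0075e+00] [ 0.06  0.35 -0.87  1.88  0.31  1.05  0.76] [ 0.7  0.4 -1.2] 50.0 0.0096
[[-0.0, 0.971, 0.239, 0.069], [1.0, 0.0, 0.0, 0.001], [0.0, 0.239, -0.971, -0.178], [0.0, 0.0, 0.0, 1.0]] [0.397 0.274 0.363] 317.82002045164353 324.76186049233416 198.3568053835432
collar -x edge in tool: x 0.01443706769337289 y 0.00039371975154141195
```

View pics/g2c.png

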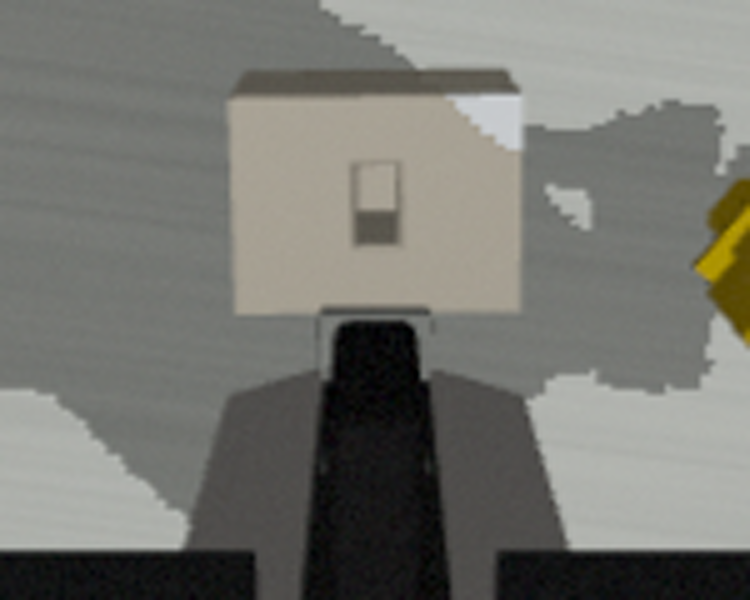

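The key is out and hangs upright in the fingers, centred to about 0.5 mm (collar edge at crop (375,312), empty slot at (377,203)). Carrying it to a hover above the lock.

```bash
python3 -m inch '{"dp":[[0,-4,0],[0,-9,0],[0,-14,0],[0,-19,0],[0.3,-24,0],[0.4,-29,0],[0.6,-34,0],[0.8,-38,0],[0.8,-41.3,0],[0.8,-41.3,1.5],[0.8,-41.3,3.4],[0.8,-41.3,3.4],[0.8,-41.3,3.4],[0.8,-41.3,3.4]],"rot":[[0,0,0],[0,0,-2],[0,0,-4],[0,0,-6],[0,0,-9],[0,0,-9],[0,0,-9],[0,0,-9],[0,0,-9],[0,0,-9],[0,0,-9],[0,0,-9],[0,0,-9],[0,0,-9]],"fingers":[1,1,1,1,1,1,1,1,1,1,1,1,1,1]}'; python3 look.py h1;python3 - <<'E'
import cv2
a=cv2.imread("pics/h1.png");cv2.imwrite("pics/h1c.png",cv2.resize(a[150:270,250:400],(750,600),interpolation=cv2.INTER_CUBIC))
E
```

```text
clock: 10.58
ee_pos: [0.5133, -0.1272, 0.152]
ee_rot: [-3.141, 0.001, -2.85]
contact_force: [0.1, -0.8, 0.4]
opening: 0.0092
finger_force: 50.0
10.58 [ 0.5133 -0.1272  0.152 ] [-3.1412e+00  7.0000e-04 -2.8497e+00] [ 0.74  0.33 -0.74  1.95  0.27  0.96  1.74] [ 0.1 -0.8  0.4] 50.0 0.0092
[[-0.0, 0.971, 0.239, 0.069], [1.0, 0.0, 0.0, 0.001], [0.0, 0.239, -0.971, -0.178], [0.0, 0.0, 0.0, 1.0]] [ 0.447 -0.146  0.33 ] 317.82002045164353 324.76186049233416 198.3568053835432
```

View pics/h1c.png

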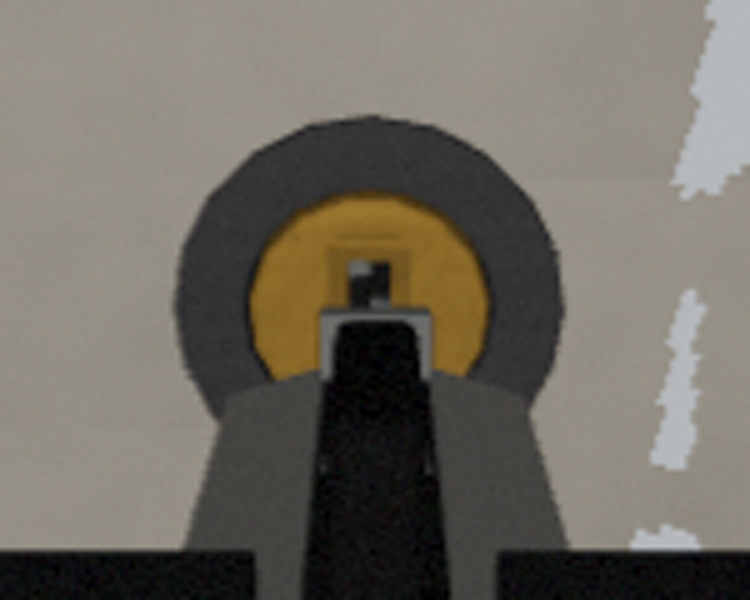

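The keyway is parallel to the key (slot at crop (369,285), key at crop (376,320)). The key needs about 1 mm towards -y of the tool. Correcting that and entering to just above the first pin.

```bash
python3 -m inch '{"dp":[[0.07,-0.09,0.4],[0.07,-0.09,0.8],[0.07,-0.09,1.2],[0.07,-0.09,1.5],[0.07,-0.09,1.8],[0.07,-0.09,1.8]],"rot":[[0,0,0],[0,0,0],[0,0,0],[0,0,0],[0,0,0],[0,0,0]],"fingers":[1,1,1,1,1,1]}';python3 -m inch '{"dp":[[0,0,0.2],[0,0,0.4],[0,0,0.6],[0,0,0.6]],"rot":[[0,0,0],[0,0,0],[0,0,0],[0,0,0]],"fingers":[1,1,1,1]}'
```

```text
clock: 11.38
ee_pos: [0.5125, -0.1286, 0.1333]
ee_rot: [3.141, -0.0, -2.85]
contact_force: [-0.2, 0.7, -0.6]
opening: 0.0098
finger_force: 50.0
clock: 11.88
ee_pos: [0.5125, -0.1287, 0.1273]
ee_rot: [3.141, -0.0, -2.85]
contact_force: [-0.5, -0.1, -0.8]
opening: 0.0095
finger_force: 50.0
```

```bash
python3 -m inch '{"dp":[[0,0.1,0.2],[0,-0.1,0.3],[0,0.1,0.35],[0,-0.1,0.4],[0,0.1,0.45],[0,-0.1,0.5],[0,0.1,0.55],[0,-0.1,0.6]],"rot":[[0,0,4],[0,0,4],[0,0,-4],[0,0,-4],[0,0,4],[0,0,4],[0,0,-4],[0,0,-4]],"fingers":[1,1,1,1,1,1,1,1]}'
```

```text
clock: 12.88
ee_pos: [0.5128, -0.1296, 0.1214]
ee_rot: [3.141, -0.0, -2.779]
contact_force: [-1.3, 7.2, 4.4]
opening: 0.0094
finger_force: 50.0
```

```bash
python3 -m inch '{"dp":[[0,0.2,0.1],[0,0,0.15],[0,0.2,0.2],[0,0,0.25],[0,0.2,0.3],[0,0,0.35],[0,0.2,0.4],[0,0,0.45],[0,0.2,0.5],[0,0,0.55],[0,0.2,0.6],[0,0,0.65]],"rot":[[0,0,0],[0,0,0],[0,0,8],[0,0,8],[0,0,0],[0,0,0],[0,0,8],[0,0,8],[0,0,0],[0,0,0],[0,0,8],[0,0,8]],"fingers":[1,1,1,1,1,1,1,1,1,1,1,1]}'
```

```text
clock: 14.38
ee_pos: [0.5129, -0.1294, 0.1151]
ee_rot: [3.141, -0.0, -2.921]
contact_force: [-3.4, 7.5, 10.2]
opening: 0.0101
finger_force: 50.0
```

```bash
python3 -m inch '{"dp":[[0,0.2,0.05],[0,0,0.1],[0,0.2,0.1],[0,0,0.15],[0,0.2,0.2],[0,0,0.25],[0,0.2,0.3],[0,0,0.35],[0,0.2,0.4],[0,0,0.45],[0,0.2,0.5],[0,0.1,0.5]],"rot":[[0,0,0],[0,0,0],[0,0,-8],[0,0,-8],[0,0,0],[0,0,0],[0,0,-8],[0,0,-8],[0,0,0],[0,0,0],[0,0,-8],[0,0,-4]],"fingers":[1,1,1,1,1,1,1,1,1,1,1,1]}'
```

```text
clock: 15.88
ee_pos: [0.5127, -0.1292, 0.1099]
ee_rot: [3.142, -0.0, -2.847]
contact_force: [0.4, 0.8, -0.3]
opening: 0.0094
finger_force: 50.0
```

Past both pins with no force remaining. Seating it the last 3–4 mm.

```bash
python3 -m inch '{"dp":[[0,0,0.1],[0,0,0.2],[0,0,0.27],[0,0,0.33],[0,0,0.36],[0,0,0.36],[0,0,0.36]],"rot":[[0,0,0],[0,0,0],[0,0,0],[0,0,0],[0,0,0],[0,0,0],[0,0,0]],"fingers":[1,1,1,1,1,1,1]}'
```

```text
clock: 16.75
ee_pos: [0.5127, -0.1287, 0.1066]
ee_rot: [-3.141, 0.0, -2.85]
contact_force: [-2.9, 1.0, 4.4]
opening: 0.0097
finger_force: 50.0
```

```bash
python3 -m inch '{"dp":[[0,0,0.03],[0,0,0.05],[0,0,0.05],[0,0,0.05]],"rot":[[0,0,0],[0,0,0],[0,0,0],[0,0,0]],"fingers":[1,1,1,1]}'
```

```text
clock: 17.25
ee_pos: [0.5127, -0.1287, 0.1065]
ee_rot: [-3.141, 0.0, -2.85]
contact_force: [-4.8, 0.0, 13.7]
opening: 0.0097
finger_force: 50.0
```

Home: the force rises about 9 N for a 0.5 mm command and z no longer changes. Now the clockwise quarter turn.

```bash
python3 -m inch '{"dp":[[0,0,0],[0,0,0],[0,0,0],[0,0,0],[0,0,0],[0,0,0],[0,0,0],[0,0,0],[0,0,0],[0,0,0],[0,0,0],[0,0,0],[0,0,0],[0,0,0],[0,0,0],[0,0,0]],"rot":[[0,0,7],[0,0,14],[0,0,21],[0,0,28],[0,0,35],[0,0,42],[0,0,49],[0,0,56],[0,0,63],[0,0,70],[0,0,77],[0,0,84],[0,0,90],[0,0,93],[0,0,93],[0,0,93]],"fingers":[1,1,1,1,1,1,1,1,1,1,1,1,1,1,1,1]}';python3 look.py t1
python3 - <<'E'
import cv2
from station import monitor
print(monitor.sense()["torque"],monitor.sense()["joint_velocities"].round(3) if hasattr(monitor.sense()["joint_velocities"],"round") else 0)
a=cv2.imread("pics/t1.png");cv2.imwrite("pics/t1c.png",cv2.resize(a[150:270,250:400],(750,600),interpolation=cv2.INTER_CUBIC))
E
```

```text
clock: 19.25
ee_pos: [0.5144, -0.1271, 0.1066]
ee_rot: [3.138, -0.0, 1.811]
contact_force: [4.6, 8.2, 3.9]
opening: 0.0095
finger_force: 50.0
19.25 [ 0.5144 -0.1271  0.1066] [ 3.1381e+00 -5.0000e-04  1.8114e+00] [ 0.44  0.33 -0.37  2.01  0.16  0.83  0.21] [4.6 8.2 3.9] 50.0 0.0095
[[-0.0, 0.971, 0.238, 0.069], [1.0, 0.001, -0.0, -0.0], [-0.001, 0.238, -0.971, -0.178], [0.0, 0.0, 0.0, 1.0]] [ 0.497 -0.06   0.284] 317.82002045164353 324.76186049233416 198.3568053835432
[ 2.07397714 -1.33688223  0.11711096] [ 0.001 -0.001 -0.001 -0.002  0.    -0.003  0.   ]
```

View pics/t1c.png

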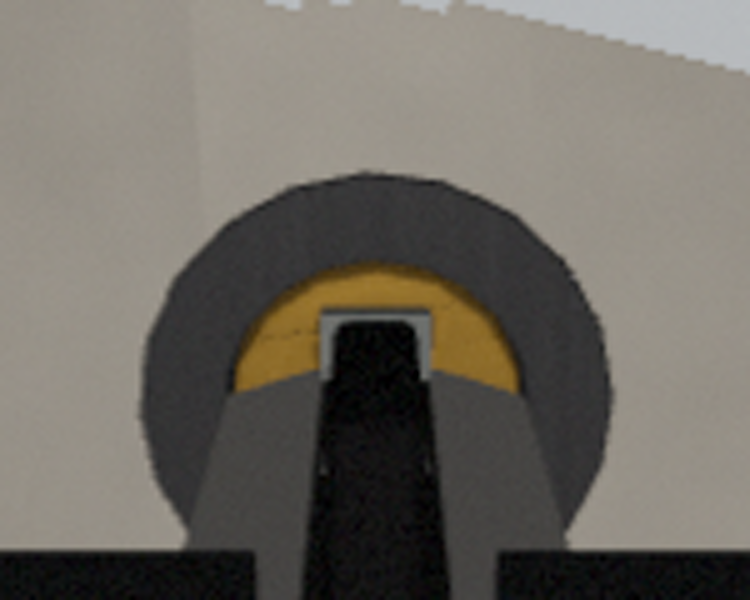

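The key is held at 1.62 rad of turn. The collar lies flat on the face at crop (375,312), z is unchanged at home, and the torque of 0.117 N m matches the spring at about 1.4 rad. Handing in.

```bash
python3 -c "
from station import arm
print(arm.job_done())"
```

```text
the job is handed in; nothing more can be done
None
```

I handed the job in at about 19 s: the rectangular-headed key is fully home in the lock, turned about 1.62 rad clockwise (barrel about 1.4 rad, judged from the spring torque) and still gripped at 50 N; the verdict was not shown, and I kept clear of the round-headed key and the jar but did not re-check them.

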